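# Click the froth wheel to its third setting and start the frother

## Task

With a fingertip, roll the knurled wheel on the milk frother to its third click (its top moves away from the robot; it now stands at the first or second of four) and leave it resting there. Then press the round start button all the way down and let it come up again. Do not start it on any other setting, and leave the jug and everything else standing where it is.

Things in the scene. Friction and masses are not known exactly. Their poses are not given: they have to be found in the camera images.
- frother: flat white milk frother base fixed to the ledge, 130 mm (x) by 270 mm (y), top face 50 mm up. Origin: centre of its underside; x from its front (robot side) to its back, y left, z up. On top at x = 0, left to right: plate (3 mm thick) with the jug at y +75 mm, knurled wheel at y -35, start button at y -98. A thin flat cable lies behind it.
- wheel_top (a point): highest point of the black knurled wheel, mid-width, 70 mm above the ledge, 20 mm above the housing. Fixed to the housing, with its axes; does not turn. A fingertip pressed on it with 5 to 10 N and drawn along +x or -x turns the wheel by friction, about 0.29 rad per 10 mm. Grey fixed cheeks 5 mm thick, 4 mm lower than the wheel, flank it.
- wheel_axle (a point): centre of the wheel, 34 mm straight below wheel_top, inside the housing; fixed axes as the frother's. The axle lies along y. The wheel is 68 mm in diameter over 30 fine ribs (2 mm deep) and 26 mm wide; its upper part stands out of the housing.
- wheel_mark (a point): middle of the white bar across the wheel's rim, 34 mm from the axle; turns with the wheel. Seen from the axle it stands 0.75 rad to the robot side of the top at click one, 0.25 rad to that side at click two, 0.25 rad beyond the top (+x side) at click three, 0.75 beyond at click four. Small white pips on the cheeks mark these four places.
- froth_wheel (a joint): wheel angle in rad, growing as its top moves to the housing's +x (away from the robot). Four sprung clicks at 0.00, 0.50, 1.00 and 1.50; let go, it springs into the nearest (tipping points half-way). It starts in the first or second. Getting over takes up to about 0.06 N m (2 N at the rim).
- start_button_top (a point): centre of the top of the round steel start button (28 mm diameter) in its grey collar on the housing; pressed straight down.
- start_button (a joint): travel of the button in m: 0 up, 0.006 fully down (5 N); it springs back when let go.
- jug: stainless steel milk jug, 80 mm diameter, 86 mm high, looped handle; stands on the frother's round plate, its top 139 mm above the ledge. Origin at the centre of its underside. Leave it standing there.
- mug: clear glass mug, 76 mm diameter, 90 mm high, with a handle; origin at the centre of its underside. Bystander.
- spoon_rest: grey silicone spoon rest, a tray 170 x 75 mm, 12 mm high; origin at the centre of its underside. Bystander.
- espresso_cup: small white ceramic cup, 60 mm diameter, 55 mm high; origin at the centre of its underside. Bystander.
- tamper: steel coffee tamper standing on its 58 mm foot, 80 mm high; origin at the centre of its underside. Bystander.
- canister: white plastic coffee canister, 102 x 102 mm, 134 mm high, with a grey clip-on lid; origin at the centre of its underside. Bystander.
- sugar_jar: closed glass jar, 64 mm diameter, 100 mm high; origin at the centre of its underside. Bystander.
Things that resemble listed ones, but are neither listed nor needed, are in the scene too. What is shaped like the jug but pink is not meant.

How it is judged:
On the way, in this order (a step that is already met when the one before it is completed fails the run):
1. the wheel rests in its third click (value of joint froth_wheel between 0.88 and 1.12 rad), for 0.3 s.
2. the start button is pressed down with the wheel in its third click (all of step 1 and value of joint start_button above 0.0045 m), for 0.05 s.
At the end, for the whole second after the job is handed in: the wheel rests in its third click (1.00 rad, within 0.12), the start button is up again (less than 1.5 mm down), and the jug and all other loose things stand upright within 25 mm of where they were (all of step 1 and velocity of joint froth_wheel between -0.1 and 0.1 rad/s and value of joint start_button below 0.0015 m and distance of each of jug, mug, spoon_rest, espresso_cup, tamper, canister, sugar_jar from where it was at the start of the episode below 0.025 m and angle between each of jug, mug, spoon_rest, espresso_cup, tamper, canister, sugar_jar's own z axis and vertical below 0.2 rad); the robot touches nothing.
It fails at once if the button is pressed while the wheel is not in its third click (value of joint start_button above 0.0045 m and not (value of joint froth_wheel between 0.88 and 1.12 rad)).
It fails at once if the jug is lifted off its plate (z of jug in the frame of frother above 0.068 m).
It fails at once if the jug or another loose thing is moved by more than 25 mm (distance of any of jug, mug, spoon_rest, espresso_cup, tamper, canister, sugar_jar from where it was at the start of the episode above 0.025 m).
It fails at once if the jug or another loose thing is tipped (angle between any of jug, mug, spoon_rest, espresso_cup, tamper, canister, sugar_jar's own z axis and vertical above 0.4 rad).
It also fails if it takes over 45 s, if anything falls off the work surface, if the arm or the gripper's body presses on something with over 40 N, if the wrist force passes 120 N, or if a joint passes its speed limit or range.

## Robot

A 7-joint arm with a two-finger parallel gripper is mounted at the origin on the work surface. World frame = base frame: x ahead of the robot, y to its left, z up, the work surface at z = 0. Lengths are in m, angles in rad, forces in N, time in s.
With the tool pointing down it reaches from about 0.425 to 0.925 m from the base axis. Payload 6.8 kg.
Tool frame: the origin (TCP) lies on the mounting face of the last link; the fingertips stand 173 mm ahead of it and the grasp point (between the pads) lies 155 mm ahead of it (r.tip_reach is the distance from the TCP to the fingertips, in m); z points along the fingers, x is the direction in which the jaws open and shut, and the axes are right-handed (so a half turn about z gives the same grasp; the last joint's range is limited). The gripper opens to 85 mm and grips with 20 to 120 N. Pads are 22 mm wide; open, the fingers measure 114 mm over their backs; the gripper's body (76 mm by 85 mm) begins 54 mm behind the grasp point. The pads swing forward as they close: fully open they stand 13 mm farther back than shut.
Start: joints at [1.183, 0.477, 0.022, 1.555, -0.011, 1.109, -0.083], TCP at [0.186, -0.649, 0.405] pointing down, gripper open.
Joint ranges: [-2.96, 2.96], [-0.34, 2.1], [-1.41, 1.46], [0.24, 2.44], [-1.37, 4.51], [0.17, 1.92], [-2.96, 2.96]. Speed limits (rad/s): [2.39, 2.39, 3.14, 3.14, 3.14, 3.14, 3.14].

## Interface

Orientations are given as a rotation vector (axis times angle).
In Python, from bench import r, eyes gives the robot as it stands.
- The arm moves only by the tool jog_arm, never from a script. Its argument "series" is a list of rows, each a list of 4 numbers: the shift along the tool's x, y, z in units of 30 mm (1.0 is 30 mm), then the turn about the tool's z in units of 10 degrees (1.0 is 10 degrees). In form: [[dx, dy, dz, roll], ...]. A call has 1 to 12 rows; each row shifts and turns the pose as measured when the row begins, along the tool's axes as they then stand; what a row does not reach is not made up. A row lasts 1/8 s, in which the tool goes at most 62.5 mm and 10.7 degrees, less where a joint would pass 70% of its speed; a pose out of reach is approached as far as the arm can. A call is refused whole if a number of a shift passes 1 or a number of a turn 1, either way. A call with a gripper value outside its range is refused whole. "grip" is the finger opening in mm, from 0 to 85.4, set as the call begins (left out, the last holds). The fingers move at their own pace and stop on an object; "newtons" is the grip in N (left out, the last holds). Time passes only in rows, so rows that do not move let the fingers close. It gives the time, the measured TCP pose, the force and the opening at its end, in the units of the state.
- r.get_obs(): the state, without advancing time (a new reading comes with each control period).
- eyes.grab_frame(name): name is "side" or "top" or "wrist"; returns a dict with "pixels" (400x640x3 uint8, red, green, blue), "fx", "fy", "cx", "cy" (pixels), "distortion" ([k1, k2, p1, p2, k3] as OpenCV has them; the pictures are not rectified), "rvec" (rotation vector, rad) and "tvec" (3), from world to camera coordinates, as OpenCV has them. Camera axes: x right, y down, z forward; pixel columns grow to the right and rows downward; lengths in m; the calibration is good to about 2 mm. A picture is of the moment at which its call begins. There is no depth.
- r.hand_in(): hands the job in, once; it reports no verdict.
Trained networks look in a picture, given as the dict that the camera call returned (one of the last four; its "shot" number tells which), for a name from the list of things; names that differ only in an ending like _2 or _b are one class to them, and where a whole thing is asked for, a point or a joint stands for the part that bears it (a point fixed in the world has none). Each returns a list of dicts, best first, with "confidence" (0 to 1); they miss things now and then, are a little off and sometimes report something else, mostly with a low value. They report only what shows in the picture. A call takes as long as a camera call. They do not tell look-alikes from the thing itself.
- eyes.find_in(picture, name): "extent" ([left, top, width, height] in pixels, round what is visible of it).
- eyes.place_of(picture, name): "xy" ([column, row] in pixels: a listed point, or the origin of a listed thing).
The state is a dict: "clock": time; "joints": joint angles; "qvel": joint speeds; "tau": joint torques, N m; "tcp_pos": TCP position; "orientation": TCP orientation; "contact_force": force on the tool from outside, world axes, zero at the start; "moment": the same for the moment, N m; "grip_width": finger opening in m.
Only numpy, scipy, OpenCV 4.12 (cv2) and the standard library are available. Lean on these libraries where they do the work, as an engineer would, in place of code of your own. Each camera call takes 0.05 s, during which the arm holds its last target.

## Working session

There is one attempt and no reset: what is moved stays moved. The work goes in short steps, Python scripts to look and compute and a tool call to move; the robot and the scene stay as the last step left them, time stands still between calls to the robot, and variables do not carry over. Pictures are saved under pics/ and viewed, and the job is handed in when it is done.

Besides the shell and the picture viewer there is one more tool, called after "Request:" as name(argument=value, ...), one argument or row to a line, values as JSON. jog_arm: Moves the arm, as the interface text tells. Its arguments: {"type":"object","properties":{"series":{"type":"array","items":{"type":"array","items":{"type":"number"}}},"grip":{"type":"number"},"newtons":{"type":"number"}},"required":["series"]}

```bash
ls; mkdir -p pics
cat > h.py <<'E'
import numpy as np,cv2
from bench import r,eyes
def K(f): return np.array([[f['fx'],0,f['cx']],[0,f['fy'],f['cy']],[0,0,1.]])
def ray(f,px):
    u=cv2.undistortPoints(np.array([[px]],float),K(f),np.array(f['distortion'],float)).ravel()
    R=cv2.Rodrigues(np.array(f['rvec'],float))[0];t=np.array(f['tvec'],float).ravel()
    return -R.T@t, R.T@np.array([u[0],u[1],1.])
def atz(f,px,z):
    o,d=ray(f,px); return o+d*(z-o[2])/d[2]
def proj(f,P):
    return cv2.projectPoints(np.array(P,float).reshape(-1,1,3),np.array(f['rvec'],float),np.array(f['tvec'],float),K(f),np.array(f['distortion'],float))[0].reshape(-1,2)
def tri(obs):
    A=np.zeros((3,3));b=np.zeros(3)
    for f,p in obs:
        o,d=ray(f,p);d=d/np.linalg.norm(d);M=np.eye(3)-np.outer(d,d);A+=M;b+=M@o
    return np.linalg.solve(A,b)
def save(f,n): cv2.imwrite('pics/'+n+'.png',cv2.cvtColor(f['pixels'],cv2.COLOR_RGB2BGR))
def crop(f,n,x0,y0,x1,y1,s): cv2.imwrite('pics/'+n+'.png',cv2.resize(cv2.cvtColor(f['pixels'],cv2.COLOR_RGB2BGR)[y0:y1,x0:x1],None,fx=s,fy=s,interpolation=cv2.INTER_CUBIC))
E
python3 - <<'E'
from h import *
np.set_printoptions(precision=3,suppress=True)
print(r.get_obs(),r.tip_reach)
for n in ['side','top','wrist']:
    f=eyes.grab_frame(n);save(f,n+'0')
    print(n,'cam',ray(f,[320,200])[0])
    for k in ['frother','wheel_top','wheel_mark','wheel_axle','start_button_top','jug']:
        print(k,[(np.round(a['xy']),round(a['confidence'],2)) for a in eyes.place_of(f,k)][:3])
E
```

```text
pics
{'clock': 0.0, 'joints': array([ 1.183,  0.478,  0.022,  1.556, -0.011,  1.109, -0.083]), 'qvel': array([ 0.   , -0.001,  0.   ,  0.   , -0.   , -0.001, -0.001]), 'tau': array([  0.001, -59.646,   1.609, -28.12 ,   0.013,   0.009,   0.   ]), 'tcp_pos': array([ 0.186, -0.648,  0.404]), 'orientation': array([-2.509,  1.889,  0.002]), 'contact_force': array([-0.307, -0.371,  0.559]), 'moment': array([0.018, 0.039, 0.028]), 'grip_width': 0.08542020856271068} 0.1734
side cam [-0.003  0.78   1.057]
frother [(array([317., 211.]), 0.63), (array([324., 192.]), 0.25)]
wheel_top [(array([322., 191.]), 0.78), (array([331., 199.]), 0.38)]
wheel_mark [(array([333., 201.]), 0.64), (array([280., 202.]), 0.3)]
wheel_axle [(array([323., 200.]), 0.68), (array([248., 343.]), 0.19)]
start_button_top [(array([278., 201.]), 0.48), (array([343., 184.]), 0.42)]
jug [(array([370., 238.]), 0.65), (array([300., 212.]), 0.61), (array([298., 284.]), 0.57)]
top cam [ 0.244 -0.018  1.496]
frother [(array([304., 201.]), 0.94), (array([239., 180.]), 0.53), (array([316., 201.]), 0.27)]
wheel_top [(array([311., 198.]), 0.76)]
wheel_mark [(array([314., 209.]), 0.64)]
wheel_axle [(array([317., 201.]), 0.65)]
start_button_top [(array([334., 207.]), 0.46)]
jug [(array([304., 265.]), 0.98), (array([220., 236.]), 0.94), (array([279., 190.]), 0.59)]
wrist cam [ 0.262 -0.627  0.375]
frother []
wheel_top []
wheel_mark []
wheel_axle []
start_button_top []
jug []
```

View pics/side0.png

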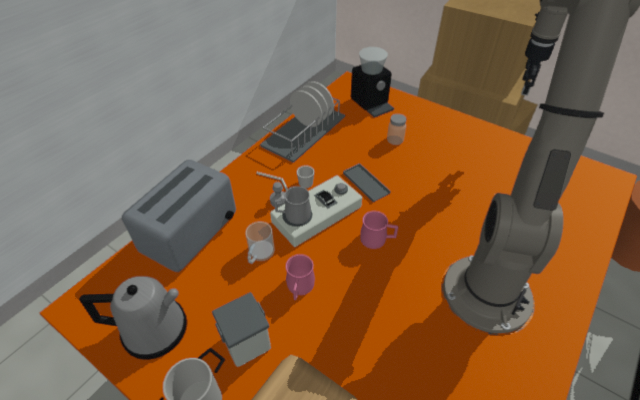

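View pics/top0.png

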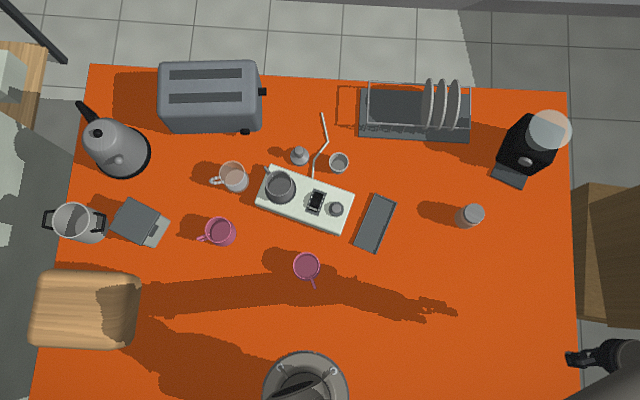

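Run:
```python
from h import *
a=cv2.imread('pics/side0.png');cv2.imwrite('pics/side0c.png',cv2.resize(a[150:270,240:400],None,fx=5,fy=5,interpolation=cv2.INTER_CUBIC))
a=cv2.imread('pics/top0.png');cv2.imwrite('pics/top0c.png',cv2.resize(a[150:270,240:400],None,fx=5,fy=5,interpolation=cv2.INTER_CUBIC))
```

```text
(no output)
```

View pics/side0c.png

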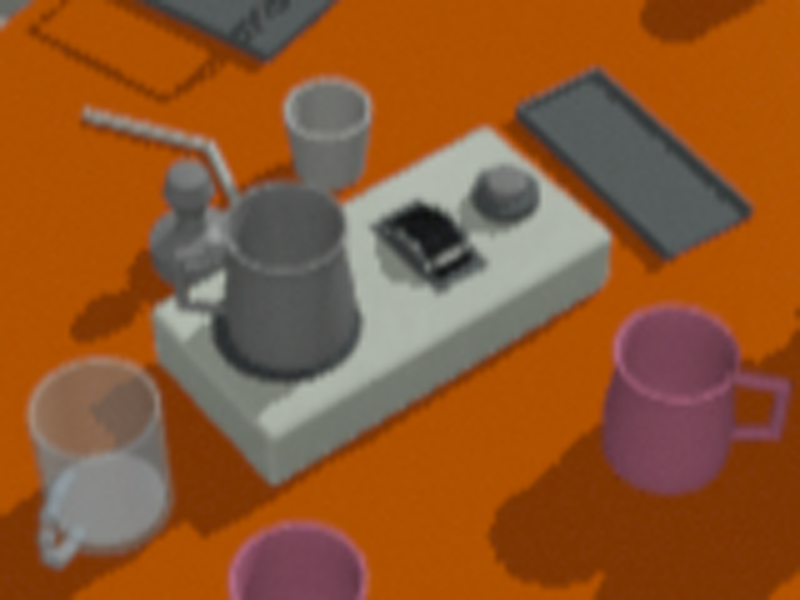

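View pics/top0c.png

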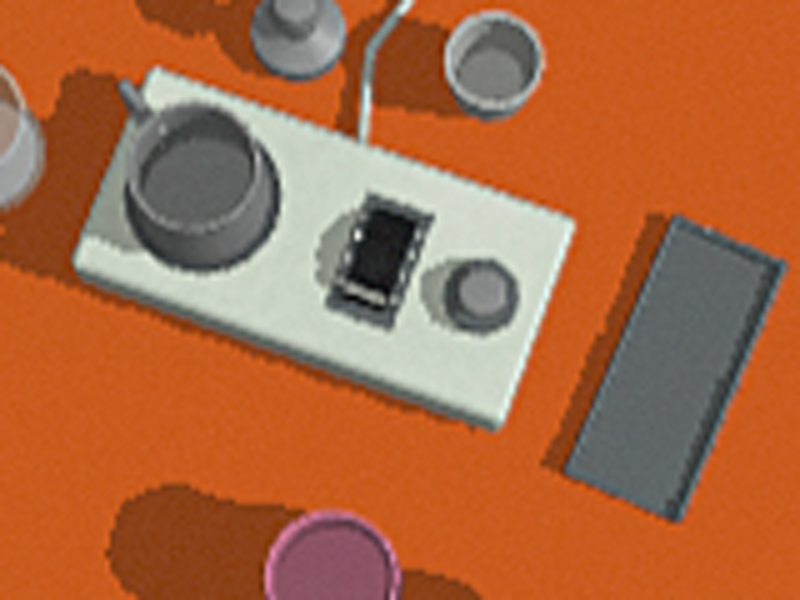

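The top and side crops show the frother with the steel jug on its left. The black wheel is at top (316,201) and side (325,196), and the start button at top (336,209) and side (341,188). Look-alikes:
- **Jug:** two pink jugs, at top (306,266) and (220,231).
- **Button:** the tamper, at (299,156), and the espresso cup, at (338,161).

None of these look-alikes are on the housing. The white bar is at the robot end of the wheel, so it is probably at click one.

Run:
```python
from h import *
from scipy.optimize import least_squares
np.set_printoptions(precision=4,suppress=True)
t=eyes.grab_frame('top');s=eyes.grab_frame('side')
ct=[(271,163.6),(354.6,194),(339.7,235),(255,203.6)]
cs=[(271,213),(337.4,175),(362,198),(294,236)]
L=np.array([[.065,.135,.05],[.065,-.135,.05],[-.065,-.135,.05],[-.065,.135,.05]])
for a,b in zip(ct,cs): print(tri([(t,a),(s,b)]))
def T(p,P):
    c,sn=np.cos(p[3]),np.sin(p[3]);return P@np.array([[c,sn,0],[-sn,c,0],[0,0,1]])+p[:3]
wb=[(t,(316,200.5)),(s,(325,196))]
def res(p): return np.r_[(proj(t,T(p,L))-ct).ravel(),(proj(s,T(p,L))-cs).ravel()]
o=least_squares(res,[.6,0,0,-.35]);p=o.x;print(p,np.abs(o.fun).max(),o.fun)
np.save('p.npy',p)
pts={'wt':[0,-.035,.07],'bt':[0,-.098,.055]}
for i,a in enumerate([-.75,-.25,.25,.75]): pts['m%d'%(i+1)]=[.034*np.sin(a),-.035,.036+.034*np.cos(a)]
for k,v in pts.items():
    w=T(p,np.array([v]));print(k,w,proj(t,w),proj(s,w),(proj(s,w)-[240,150])*5,(proj(t,w)-[240,150])*5)
for n,f in [('t',t),('s',s)]:
    for k in ['jug','tamper','espresso_cup','mug','spoon_rest']:
        print(n,k,[(atz(f,a['xy'],.053 if k=='jug' else 0),round(a['confidence'],2)) for a in eyes.place_of(f,k)][:2])
```

```text
[0.6454 0.1458 0.0421]
[ 0.5674 -0.1059  0.051 ]
[ 0.4467 -0.069   0.0449]
[0.5224 0.1819 0.0537]
[ 0.5463  0.0374 -0.0044 -0.2932] 2.5455793668884894 [-0.5358 -0.5718  1.6543  0.2476  1.3736  0.638  -1.05   -0.3168 -1.5586
 -0.8023 -0.1544  0.0173  1.0834 -0.6923 -0.2561  2.5456]
wt [[0.5362 0.0039 0.0656]] [[316.4199 201.5007]] [[325.7694 195.2756]] [[428.8469 226.378 ]] [[382.0997 257.5033]]
bt [[ 0.518  -0.0564  0.0506]] [[336.8009 210.026 ]] [[341.134  189.7916]] [[505.6699 198.9581]] [[484.0044 300.1298]]
m1 [[0.514  0.0106 0.0565]] [[313.6028 209.5062]] [[330.3432 201.5331]] [[451.7158 257.6655]] [[368.014  297.5312]]
m2 [[0.5281 0.0064 0.0645]] [[315.3924 204.2586]] [[327.4299 197.0455]] [[437.1495 235.2274]] [[376.9622 271.2928]]
m3 [[0.5442 0.0015 0.0645]] [[317.4465 198.8965]] [[324.117 193.981]] [[420.5852 219.9051]] [[387.2327 244.4825]]
m4 [[ 0.5584 -0.0028  0.0565]] [[319.2319 194.8081]] [[321.2538 193.0922]] [[406.2691 215.461 ]] [[396.1595 224.0406]]
t jug [(array([0.3431, 0.0274, 0.053 ]), 0.63), (array([0.4132, 0.2695, 0.053 ]), 0.61)]
t tamper [(array([0.6853, 0.0699, 0.    ]), 0.58), (array([ 0.4965, -0.1787,  0.    ]), 0.27)]
t espresso_cup [(array([ 0.6675, -0.0583, -0.    ]), 0.91)]
t mug [(array([0.5998, 0.2433, 0.    ]), 0.55)]
t spoon_rest [(array([ 0.4902, -0.1787,  0.    ]), 0.88), (array([0.435 , 0.4909, 0.    ]), 0.67)]
s jug [(array([0.4243, 0.2889, 0.053 ]), 0.79), (array([0.5611, 0.1081, 0.053 ]), 0.77)]
s tamper [(array([0.6771, 0.0575, 0.    ]), 0.69)]
s espresso_cup [(array([ 0.6506, -0.0589,  0.    ]), 0.78), (array([0.6027, 0.2459, 0.    ]), 0.21)]
s mug [(array([0.5996, 0.2563, 0.    ]), 0.63)]
s spoon_rest [(array([ 0.486 , -0.1957,  0.    ]), 0.61)]
```

Request:
jog_arm(
  series=[
    [-1,-1,0,0],
    [-1,-1,0,0],
    [-1,-1,0,0],
    [-1,-1,0,0],
    [-1,-1,0,0],
    [-1,-1,0,0],
    [-1,-1,0,0],
    [-1,-1,0,0],
    [-1,-1,0,0],
    [-1,-1,0,0],
    [-1,-1,0,0],
    [-1,-1,0,0],
  ],
  grip=0,
)

```text
clock: 3.15
tcp_pos: [0.4392, -0.1931, 0.4055]
orientation: [2.5, -1.898, 0.01]
contact_force: [0.7, 0.3, 0.3]
grip_width: 0.0001
```

Request:
jog_arm(
  series=[
    [-0.9,-0.85,0,0],
    [-0.9,-0.85,0,0],
    [-0.9,-0.85,0,0],
    [-0.9,-0.85,0,0],
    [-0.9,-0.85,0,0],
    [-0.9,-0.85,0,0],
    [0,0,0,-1],
    [0,0,0,-1],
    [0,0,0,-1],
    [0,0,0,-1],
    [0,0,0,-1],
    [0,0,0,-0.7],
  ],
)

```text
clock: 4.65
tcp_pos: [0.5472, 0.0155, 0.407]
orientation: [3.11, -0.415, 0.016]
contact_force: [-0.2, -0.1, 0.4]
grip_width: 0.0002
```

Run:
```python
from h import *
np.set_printoptions(precision=4,suppress=True)
o=r.get_obs();print(o['tcp_pos'],o['joints']);print(cv2.Rodrigues(o['orientation'])[0].T)
f=eyes.grab_frame('wrist');save(f,'w1')
for k in ['wheel_top','wheel_mark','start_button_top','frother','jug']:
    print(k,[(np.round(a['xy'],1),round(a['confidence'],2)) for a in eyes.place_of(f,k)][:2])
print(ray(f,[320,200]))
np.save('w1.npy',f,allow_pickle=True)
```

```text
[0.5472 0.0155 0.407 ] [ 0.3273  0.3178 -0.5745  1.8324  0.2068  1.0412 -0.5938]
[[ 0.9649 -0.2625  0.0106]
 [-0.2625 -0.9649  0.0029]
 [ 0.0094 -0.0056 -0.9999]]
wheel_top [(array([308.4, 187.6]), 0.92), (array([411.6, 190.8]), 0.66)]
wheel_mark [(array([290.5, 184.9]), 0.85), (array([309. , 146.5]), 0.39)]
start_button_top [(array([307.1, 240.5]), 0.6)]
frother [(array([312.9, 146.1]), 0.78)]
jug [(array([312.9,  79.4]), 0.87), (array([173.4, 195.2]), 0.7)]
(array([0.5667, 0.0927, 0.3766]), array([-0.077 , -0.3274, -0.9419]))
```

View pics/w1.png

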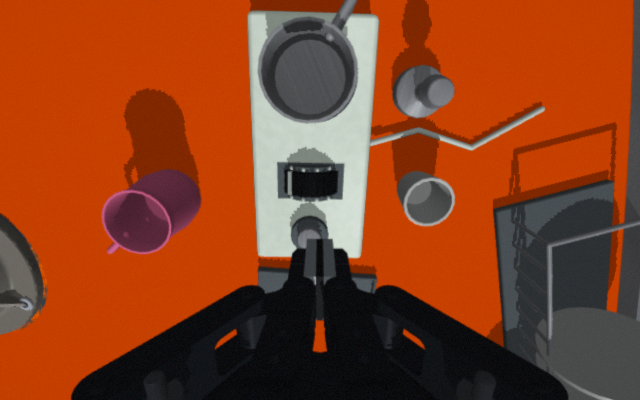

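The wrist view shows the wheel at (311,182) between its cheeks, with the white bar at its robot-side end (289,183), so it is at click one. The button is at (309,235), partly behind the fingertips, and the jug is well clear. Next I'll refine the frother pose with this view.

Run:
```python
from h import *
from scipy.optimize import least_squares
np.set_printoptions(precision=4,suppress=True)
t=eyes.grab_frame('top');s=eyes.grab_frame('side');f=eyes.grab_frame('wrist')
crop(f,'w1c',240,120,400,270,5)
L=np.array([[.065,.135,.05],[.065,-.135,.05],[-.065,-.135,.05],[-.065,.135,.05]])
ct=[(271,163.6),(354.6,194),(339.7,235),(255,203.6)]
cs=[(271,213),(337.4,175),(362,198),(294,236)]
cw=[(378,15),(361,258),(258,257),(249,13)]
def T(p,P):
    c,sn=np.cos(p[2]),np.sin(p[2]);return P@np.array([[c,sn,0],[-sn,c,0],[0,0,1]])+np.array([p[0],p[1],0])
for use in ['w','ts','tsw']:
    def res(p):
        o=[]
        if 't' in use: o+=list((proj(t,T(p,L))-ct).ravel())
        if 's' in use: o+=list((proj(s,T(p,L))-cs).ravel())
        if 'w' in use: o+=list((proj(f,T(p,L))-cw).ravel())
        return np.array(o)
    o=least_squares(res,[.55,.037,-.29],loss='soft_l1');p=o.x;print(use,p,res(p).round(1))
    for k,v in {'wt':[0,-.035,.07],'bt':[0,-.098,.058],'m1':[-.0232,-.035,.0609],'cheekFL':[-.03,-.017,.06]}.items():
        w=T(p,np.array([v]));print(k,w[0],proj(f,w)[0],proj(t,w)[0],proj(s,w)[0])
np.save('p.npy',p)
```

```text
w [ 0.545   0.0359 -0.2899] [ 1.7 -0.2  1.3  2.8 -0.8  2.6 -4.3 -1.2]
wt [0.535  0.0023 0.07  ] [310.2654 187.9045] [316.9474 201.6156] [326.3673 194.1527]
bt [ 0.517 -0.058  0.058] [309.9779 236.2039] [337.4531 209.909 ] [341.7341 187.9962]
m1 [0.5128 0.009  0.0609] [289.2143 185.1144] [314.1417 209.6614] [330.9771 200.4063]
cheekFL [0.5114 0.0282 0.06  ] [282.7592 168.7925] [307.4566 209.7573] [327.8131 204.5014]
ts [ 0.5448  0.0391 -0.2909] [-1.4 -0.5  1.2  0.3  0.9  0.8 -1.8 -0.  -1.6 -1.1 -0.1 -0.5  1.3 -1.2
 -0.2  2.3]
wt [0.5348 0.0055 0.07  ] [309.162  185.1914] [315.8201 201.643 ] [325.8525 194.799 ]
bt [ 0.5167 -0.0548  0.058 ] [308.9177 233.8697] [336.3234 209.9564] [341.2659 188.629 ]
m1 [0.5125 0.0122 0.0609] [288.0776 182.4421] [313.0099 209.686 ] [330.4607 201.0677]
cheekFL [0.5112 0.0314 0.06  ] [281.6043 166.0266] [306.3254 209.7754] [327.2827 205.1715]
tsw [ 0.5452  0.0364 -0.2912] [-0.4 -0.5  2.1  0.2  1.9  0.8 -0.9 -0.1 -1.2 -1.7  0.3 -1.   1.6 -1.8
  0.3  1.6  1.8 -0.7  1.1  2.5 -1.   2.2 -4.2 -1.9]
wt [0.5351 0.0029 0.07  ] [310.1897 187.4182] [316.76   201.5786] [326.2486 194.2454]
bt [ 0.517  -0.0575  0.058 ] [309.8378 235.7845] [337.2563 209.8985] [341.6379 188.0998]
m1 [0.5129 0.0095 0.0609] [289.1291 184.6123] [313.9449 209.6208] [330.8512 200.5051]
cheekFL [0.5115 0.0287 0.06  ] [282.6912 168.2663] [307.26   209.7081] [327.6785 204.5987]
```

View pics/w1c.png

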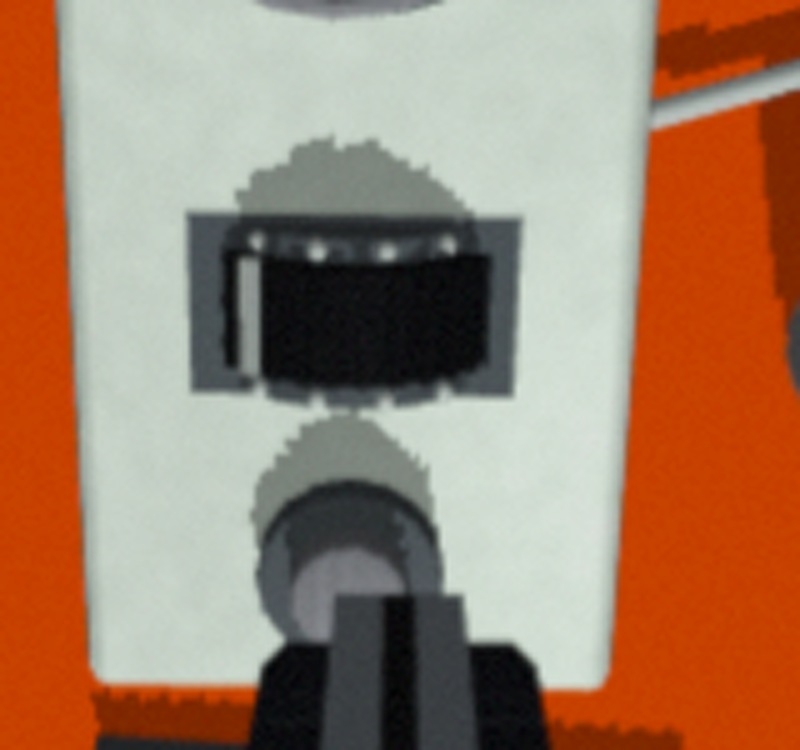

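Request:
jog_arm(
  series=[
    [-0.64,0.38,0,0.14],
    [0,0,1,0],
    [0,0,1,0],
    [0,0,1,0],
    [0,0,0.8,0],
    [0,0,0.5,0],
    [0,0,0,0],
  ],
)

```text
clock: 5.98
tcp_pos: [0.5274, 0.0092, 0.2755]
orientation: [3.102, -0.47, 0.022]
contact_force: [-0.6, 0.4, 0.7]
grip_width: 0.0001
```

```bash
cat >> h.py <<'E'
np.set_printoptions(precision=4,suppress=True)
WT=np.array([.536,.006,.07]);YAW=-.291
FX=np.array([np.cos(YAW),np.sin(YAW),0]);FY=np.array([-np.sin(YAW),np.cos(YAW),0])
def st():
    o=r.get_obs();R=cv2.Rodrigues(o['orientation'])[0];tip=o['tcp_pos']+R[:,2]*r.tip_reach
    d=tip-WT;print('t',round(o['clock'],2),'tip',tip,'rel wheel fx,fy,z mm',np.array([d@FX,d@FY,d[2]])*1e3,'F',o['contact_force'],'M',o['moment'])
    print('toolx yaw',np.degrees(np.arctan2(R[1,0],R[0,0])),'z',R[:,2]);return o,R,tip
E
python3 - <<'E'
from h import *
st();f=eyes.grab_frame('wrist');crop(f,'w2',200,50,440,250,3)
s=eyes.grab_frame('side');crop(s,'s2',270,120,390,240,5)
E
```

```text
t 5.97 tip [0.5297 0.0081 0.1022] rel wheel fx,fy,z mm [-6.6427  0.2117 32.1683] F [-0.594   0.43    0.7265] M [-0.0142 -0.0244  0.0194]
toolx yaw -17.220335438828283 z [ 0.0133 -0.0061 -0.9999]
```

View pics/w2.png

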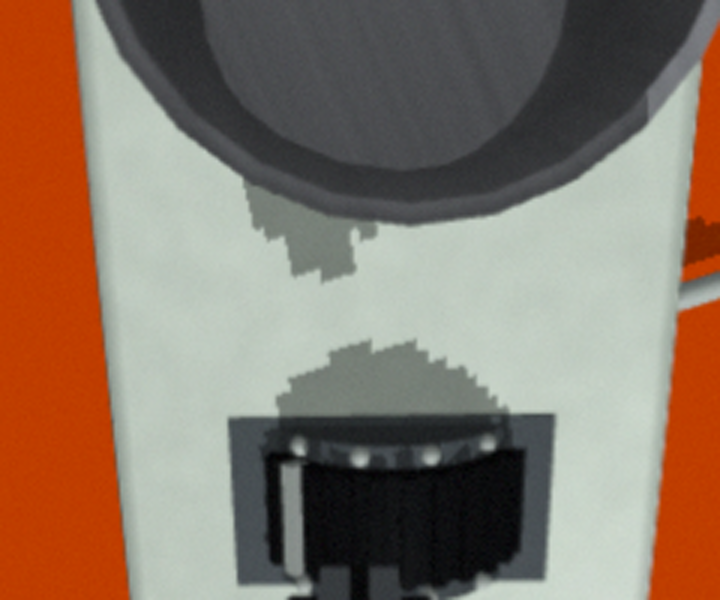

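View pics/s2.png

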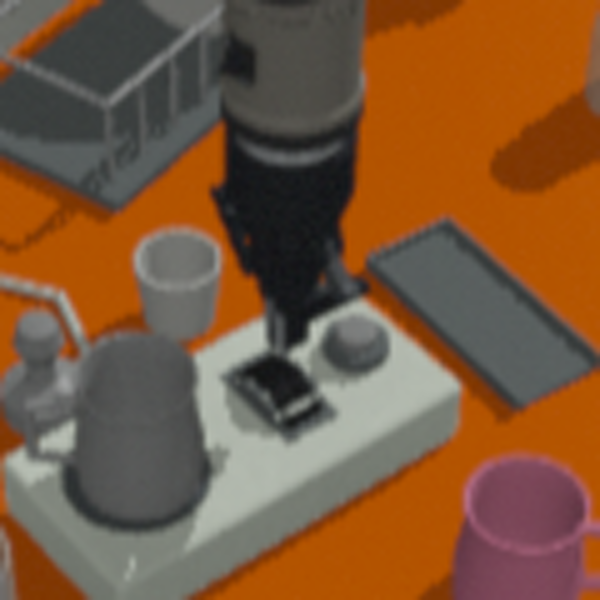

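Run:
```python
from h import *
o,R,tip=st();f=eyes.grab_frame('wrist')
c=lambda P:((proj(f,np.array(P))-[200,50])*3).ravel()
print('tip',c(tip),'tip far edge', c(tip-R[:,1]*.011))
print('wt',c(WT),'m1',c(WT-FX*.0232-[0,0,.0091]))
for s in(1,-1):
  for q in (-.75,-.25,.25,.75): print('pip',s,q,c(WT+FX*.03*np.sin(q)+FY*.0155*s-[0,0,.034-.03*np.cos(q)]))
print('wheel edge top far',c(WT+FY*.013),'housing corners z.05 L edge', c(WT+FY*.035-FX*.065-[0,0,.02]),c(WT+FY*.035+FX*.065-[0,0,.02]))
```

```text
t 6.08 tip [0.5307 0.0083 0.1035] rel wheel fx,fy,z mm [-5.7144  0.6687 33.4781] F [-0.1123  0.4088  0.6266] M [ 0.0258  0.0372 -0.0197]
toolx yaw -17.218764833347546 z [ 0.0158 -0.006  -0.9999]
tip [368.3626 603.3171] tip far edge [368.5982 547.3979]
wt [390.8384 528.2396] m1 [284.8861 512.8605]
pip 1 -0.75 [295.6751 442.7373]
pip 1 -0.25 [355.0817 452.7544]
pip 1 0.25 [424.5196 451.7481]
pip 1 0.75 [480.4746 440.0917]
pip -1 -0.75 [299.9071 569.0954]
pip -1 -0.25 [356.5375 582.7252]
pip -1 0.25 [422.5628 581.6311]
pip -1 0.75 [475.9431 566.2219]
wheel edge top far [390.9719 471.4321] housing corners z.05 L edge [ 94.4046 351.0253] [675.8804 343.5783]
```

Request:
jog_arm(
  series=[
    [-0.02,0.05,0.5,0],
    [0,0,0.4,0],
    [0,0,0,0],
    [0,0,0.05,0],
    [0,0,0.05,0],
  ],
)

```text
clock: 6.75
tcp_pos: [0.5282, 0.0078, 0.2466]
orientation: [3.103, -0.471, 0.031]
contact_force: [-0.3, 0.1, 0.4]
grip_width: -0.0003
```

```bash
sed -i 's/WT=np.array.*;YAW/WT=np.array([.5372,.0046,.07]);YAW/' h.py
python3 - <<'E'
from h import *
st()
E
```

```text
t 6.75 tip [0.5316 0.0067 0.0732] rel wheel fx,fy,z mm [-5.998   0.39    3.2249] F [-0.2816  0.1424  0.3879] M [-0.0193  0.0138  0.0215]
toolx yaw -17.249930818109917 z [ 0.0193 -0.0061 -0.9998]
```

Request:
jog_arm(
  series=[
    [-0.08,0,0.04,0],
    [0,0,0.04,0],
    [0,0,0.04,0],
  ],
)

```text
clock: 7.12
tcp_pos: [0.5259, 0.0086, 0.2431]
orientation: [3.103, -0.471, 0.033]
contact_force: [-0.9, -1.2, 3.9]
grip_width: -0.0001
```

Request:
jog_arm(
  series=[
    [0,0,0.05,0],
  ],
)

```text
clock: 7.25
tcp_pos: [0.5267, 0.0085, 0.2428]
orientation: [3.102, -0.471, 0.036]
contact_force: [-3.0, -2.3, 19.0]
grip_width: -0.0
```

Run:
```python
from h import *
st()
```

```text
t 7.25 tip [0.5306 0.0073 0.0695] rel wheel fx,fy,z mm [-7.1124  0.6478 -0.5282] F [-3.0182 -2.3437 18.9709] M [-0.5761  0.5251  0.0012]
toolx yaw -17.26105859151364 z [ 0.0222 -0.0069 -0.9997]
```

Request:
jog_arm(
  series=[
    [0.1,0,0.015,0],
    [0.1,0,0.02,0],
  ],
)

```text
clock: 7.5
tcp_pos: [0.533, 0.0066, 0.2433]
orientation: [3.102, -0.471, 0.039]
contact_force: [-1.7, 0.0, 4.9]
grip_width: -0.0001
```

Run:
```python
from h import *
st();f=eyes.grab_frame('wrist');crop(f,'w3',230,120,410,250,4)
```

```text
t 7.5 tip [0.5372 0.0052 0.07  ] rel wheel fx,fy,z mm [-0.1872  0.5545 -0.0395] F [-1.7259  0.04    4.8534] M [-0.0858  0.2524 -0.038 ]
toolx yaw -17.27469612977173 z [ 0.0239 -0.0079 -0.9997]
```

View pics/w3.png

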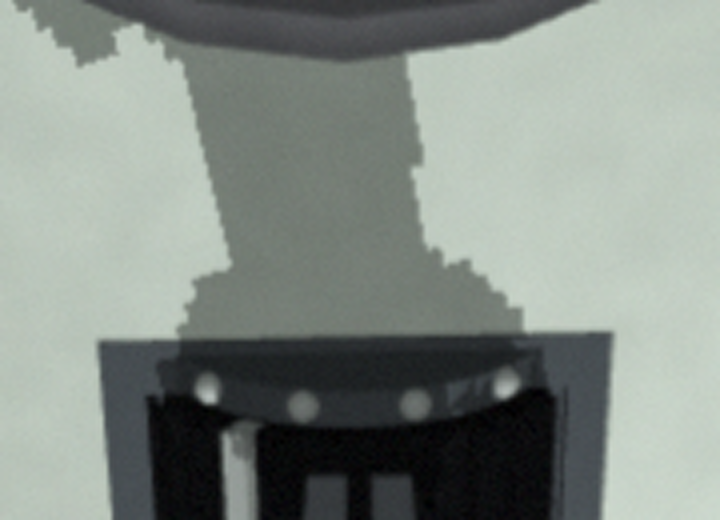

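Request:
jog_arm(
  series=[
    [0.1,0,0.02,0],
    [0.1,0,0.02,0],
    [0.1,0,0.02,0],
  ],
)

```text
clock: 7.92
tcp_pos: [0.5436, 0.0033, 0.2427]
orientation: [3.102, -0.472, 0.045]
contact_force: [-0.5, 0.4, 3.2]
grip_width: 0.0
```

Run:
```python
from h import *
st();f=eyes.grab_frame('wrist');crop(f,'w4',230,120,410,250,4)
```

```text
t 7.92 tip [0.5484 0.0018 0.0694] rel wheel fx,fy,z mm [11.4845  0.5349 -0.6139] F [-0.5208  0.3869  3.1882] M [0.0342 0.22   0.0105]
toolx yaw -17.310632150160256 z [ 0.0276 -0.0083 -0.9996]
```

View pics/w4.png

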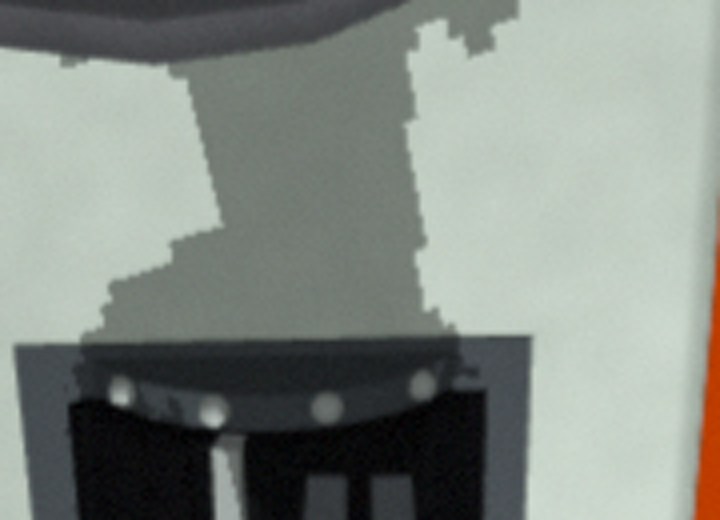

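The bar is now just past the second pip, at 228 against 213. Next I'll lift off, go back, and make a second stroke.

Request:
jog_arm(
  series=[
    [0,0,-0.4,0],
    [-0.35,0,0,0],
    [-0.35,0,0,0],
    [0,0,0,0],
  ],
)

```text
clock: 8.48
tcp_pos: [0.5206, 0.0104, 0.2538]
orientation: [3.102, -0.471, 0.04]
contact_force: [0.2, -0.7, 0.2]
grip_width: -0.0
```

Run:
```python
from h import *
st();f=eyes.grab_frame('wrist');crop(f,'w5',230,120,410,250,4)
```

```text
t 8.47 tip [0.5249 0.0091 0.0805] rel wheel fx,fy,z mm [-13.1144   0.7438  10.5001] F [ 0.1642 -0.6709  0.2363] M [ 0.0134 -0.0529  0.0108]
toolx yaw -17.265720047345948 z [ 0.0247 -0.0078 -0.9997]
```

View pics/w5.png

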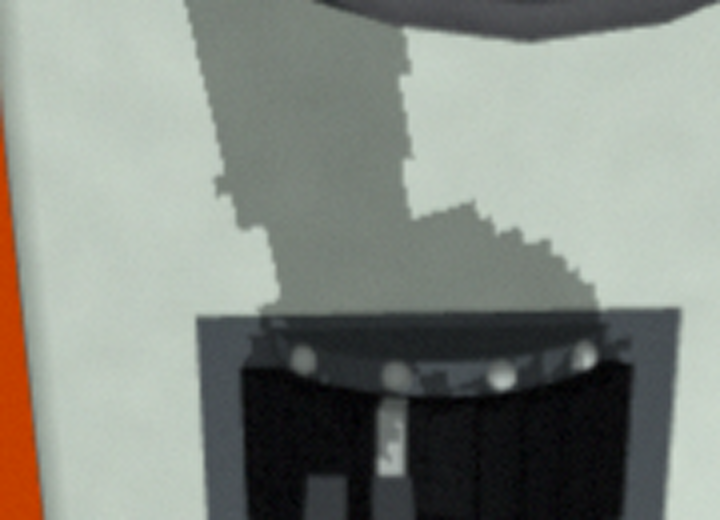

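The bar is aligned with pip 2, so the wheel rests at click two.

Request:
jog_arm(
  series=[
    [0.13,0,0.27,0],
    [0,0,0,0],
    [0,0,0.04,0],
    [0,0,0.03,0],
  ],
)

```text
clock: 9.02
tcp_pos: [0.526, 0.0086, 0.243]
orientation: [3.102, -0.472, 0.042]
contact_force: [-0.7, -2.2, 7.5]
grip_width: -0.0002
```

Run:
```python
from h import *
st()
```

```text
t 9.03 tip [0.5304 0.0073 0.0697] rel wheel fx,fy,z mm [-7.2574  0.6284 -0.2919] F [-0.7006 -2.1943  7.5033] M [-0.2733  0.2417  0.0024]
toolx yaw -17.31510254112895 z [ 0.0256 -0.0079 -0.9996]
```

Contact at 7.5 N. Now the stroke.

Request:
jog_arm(
  series=[
    [0.1,0,0.02,0],
    [0.1,0,0.02,0],
    [0.1,0,0.02,0],
    [0.1,0,0.02,0],
    [0.1,0,0.02,0],
  ],
)

```text
clock: 9.65
tcp_pos: [0.5426, 0.0037, 0.2431]
orientation: [3.101, -0.473, 0.049]
contact_force: [-1.4, -0.6, 4.1]
grip_width: 0.0002
```

Run:
```python
from h import *
st();f=eyes.grab_frame('wrist');crop(f,'w6',230,120,410,250,4)
```

```text
t 9.65 tip [0.5479 0.0021 0.0697] rel wheel fx,fy,z mm [10.9436  0.6724 -0.254 ] F [-1.4182 -0.6242  4.1297] M [-0.0209  0.1185  0.0129]
toolx yaw -17.35730841002554 z [ 0.0305 -0.0093 -0.9995]
```

View pics/w6.png

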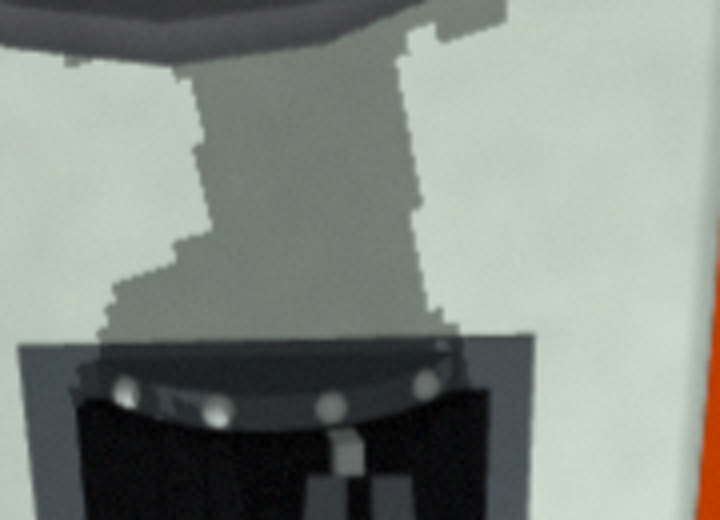

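Request:
jog_arm(
  series=[
    [0,0,-0.4,0],
    [0,0,-0.5,0],
    [-0.37,0,0,0],
    [0,0.7,0,0],
    [0,0.7,0,0],
    [0,0.7,0,0],
    [0,0,0,0],
  ],
)

```text
clock: 10.58
tcp_pos: [0.5074, -0.052, 0.271]
orientation: [3.102, -0.469, 0.044]
contact_force: [0.2, -0.2, -0.1]
grip_width: 0.0005
```

Run:
```python
from h import *
o,R,tip=st();f=eyes.grab_frame('wrist');crop(f,'w7',200,50,420,230,3.6)
s=eyes.grab_frame('side');crop(s,'s7',270,120,390,240,5)
t=eyes.grab_frame('top')
BT=WT-FY*.063
for g in (f,s,t): print(eyes.place_of(g,'start_button_top')[:2],[proj(g,BT-[0,0,d])[0] for d in(.016,.010)])
print('marks',[(proj(f,WT+FX*.034*np.sin(q)-[0,0,.034-.034*np.cos(q)])[0]-[200,50])*3.6 for q in (-.25,.25,.75)])
```

```text
t 10.57 tip [ 0.5121 -0.0535  0.0976] rel wheel fx,fy,z mm [ -7.3524 -62.8162  27.6284] F [ 0.2348 -0.1706 -0.0714] M [ 0.0855  0.0285 -0.0038]
toolx yaw -17.19337713546025 z [ 0.027  -0.0084 -0.9996]
[{'xy': [328.3, 230.3], 'confidence': 0.97}] [array([331.1729, 219.1384]), array([331.7683, 222.7436])]
[{'xy': [339.0, 183.2], 'confidence': 0.37}] [array([340.7582, 189.0165]), array([340.8132, 187.7055])]
[] [array([336.6488, 209.403 ]), array([336.7256, 209.0161])]
marks [array([425.8237, 274.3   ]), array([533.5225, 273.0795]), array([617.5466, 267.2918])]
```

View pics/w7.png

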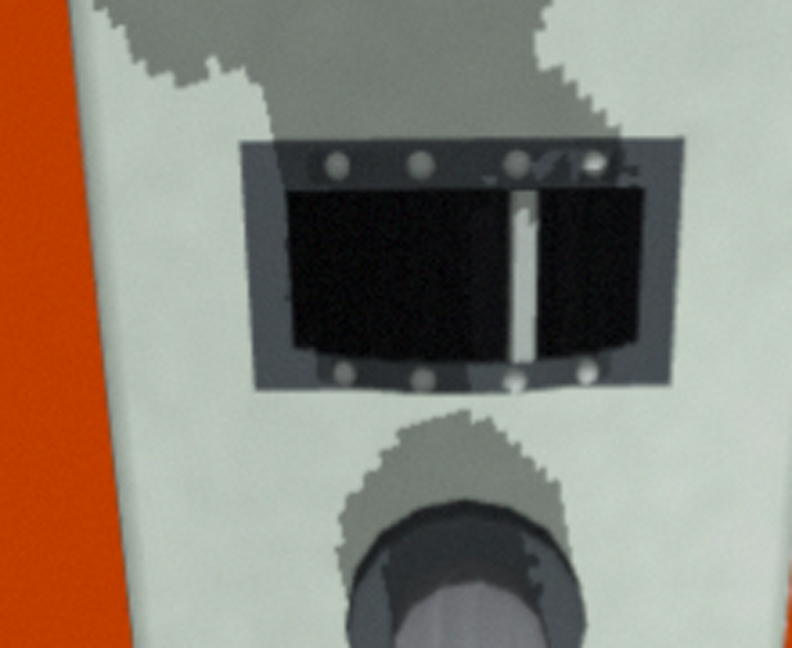

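View pics/s7.png

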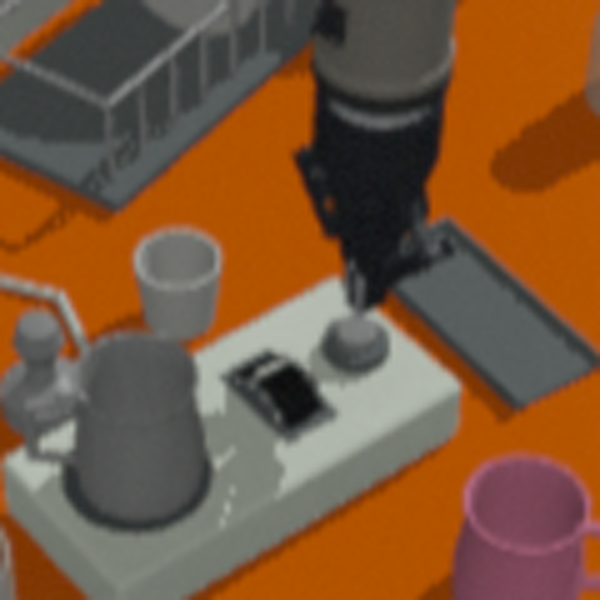

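Wheel at click three: the bar at 524 lines up with both third pips at 516. Next I'll centre over the button.

Request:
jog_arm(
  series=[
    [0.22,0,0,0],
    [0,0,0.3,0],
    [0,0,0,0],
  ],
)

```text
clock: 11.25
tcp_pos: [0.5163, -0.0509, 0.2616]
orientation: [3.105, -0.461, 0.046]
contact_force: [-0.5, 0.3, -0.5]
grip_width: -0.0
```

Run:
```python
from h import *
o,R,tip=st();f=eyes.grab_frame('wrist');crop(f,'w8',230,150,430,300,4)
c=lambda P:((proj(f,np.array(P))-[230,150])*4).ravel()
BT=WT-FY*.063
print('tip',c(tip),c(tip-R[:,1]*.011),'button',[c(BT-[0,0,d]) for d in(.014,.010)], 'far edge',c(BT-[0,0,.012]+FY*.014))
```

```text
t 11.25 tip [ 0.5213 -0.052   0.0883] rel wheel fx,fy,z mm [  0.9898 -58.8285  18.325 ] F [-0.5248  0.2776 -0.5124] M [0.057  0.0158 0.006 ]
toolx yaw -16.884863249933392 z [ 0.0287 -0.0065 -0.9996]
tip [371.1134 404.4548] [371.4298 329.9155] button [array([356.9625, 328.6195]), array([357.6878, 339.6096])] far edge [356.9931 252.1281]
```

View pics/w8.png

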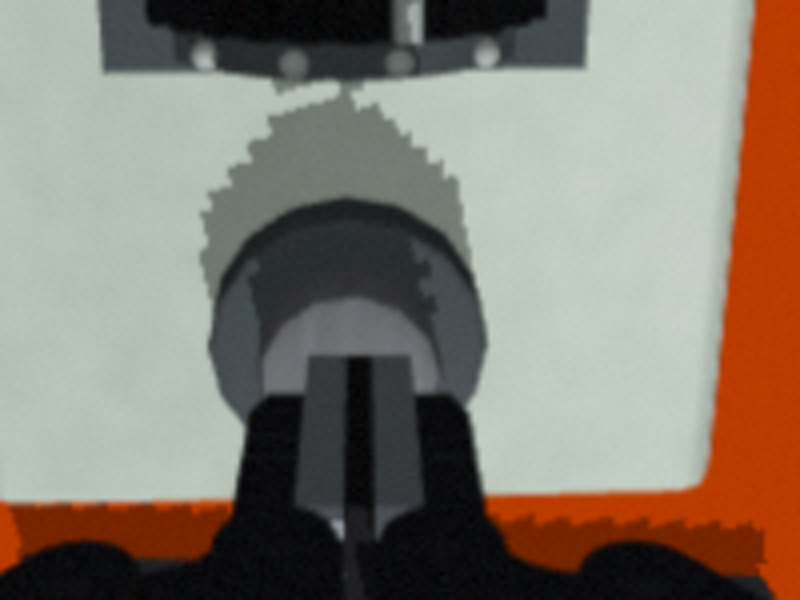

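Run:
```python
from h import *
o,R,tip=st();f=eyes.grab_frame('wrist');s=eyes.grab_frame('side')
print(eyes.place_of(f,'start_button_top'),eyes.place_of(s,'start_button_top'))
BT=WT-FY*.063
for z in (.06,.065,.07,.075,.08):
    B=BT.copy();B[2]=z
    c=lambda P:((proj(f,np.array(P))-[230,150])*4).ravel().round(0)
    print(z,'cen',c(B),'L',c(B-FX*.014),'R',c(B+FX*.014),'far',c(B+FY*.014),'side',proj(s,B)[0])
crop(s,'s8',310,160,370,210,10)
```

```text
t 11.3 tip [ 0.5217 -0.052   0.0887] rel wheel fx,fy,z mm [  1.3478 -58.6907  18.7483] F [-0.5346 -0.3065  0.6371] M [ 0.0521  0.0225 -0.008 ]
toolx yaw -16.884692286942855 z [ 0.0296 -0.0065 -0.9995]
[{'xy': [315.3, 242.9], 'confidence': 0.96}] [{'xy': [342.4, 184.2], 'confidence': 0.57}]
0.06 cen [355. 339.] L [266. 341.] R [444. 338.] far [355. 257.] side [340.8132 187.7055]
0.065 cen [356. 354.] L [265. 355.] R [447. 352.] far [356. 269.] side [340.8592 186.6068]
0.07 cen [357. 369.] L [263. 370.] R [450. 367.] far [357. 283.] side [340.9055 185.5024]
0.075 cen [358. 385.] L [262. 386.] R [454. 383.] far [358. 297.] side [340.9521 184.3922]
0.08 cen [359. 401.] L [260. 403.] R [457. 400.] far [359. 311.] side [340.9989 183.2763]
```

View pics/s8.png

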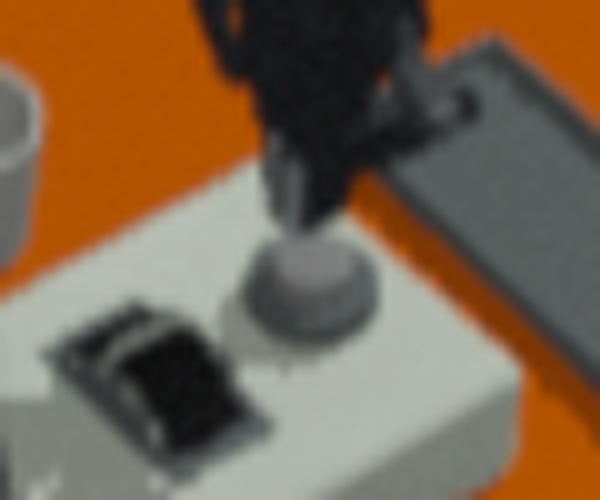

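Request:
jog_arm(
  series=[
    [-0.03,0.12,0,0],
    [0,0,0.3,0],
    [0,0,0,0],
    [0,0,0.1,0],
    [0,0,0.1,0],
  ],
)

```text
clock: 12.12
tcp_pos: [0.515, -0.0547, 0.2469]
orientation: [3.105, -0.462, 0.05]
contact_force: [0.3, -0.9, 0.7]
grip_width: -0.0001
```

Run:
```python
from h import *
o,R,tip=st();f=eyes.grab_frame('wrist');crop(f,'w9',230,150,430,300,4)
s=eyes.grab_frame('side');crop(s,'s9',310,160,370,210,10)
```

```text
t 12.12 tip [ 0.5203 -0.056   0.0736] rel wheel fx,fy,z mm [  1.2123 -62.8453   3.6262] F [ 0.312  -0.8981  0.6756] M [ 0.0147  0.0467 -0.0301]
toolx yaw -16.920008810652536 z [ 0.031  -0.007  -0.9995]
```

View pics/w9.png

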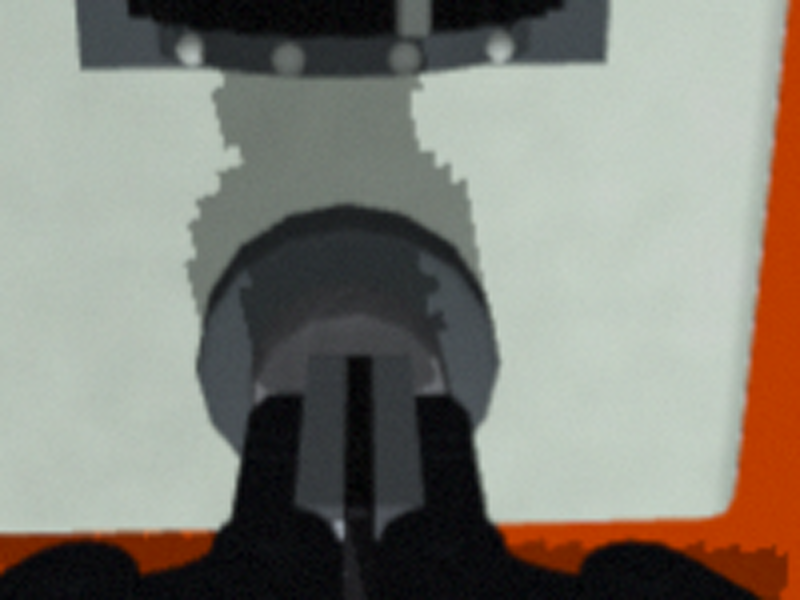

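View pics/s9.png

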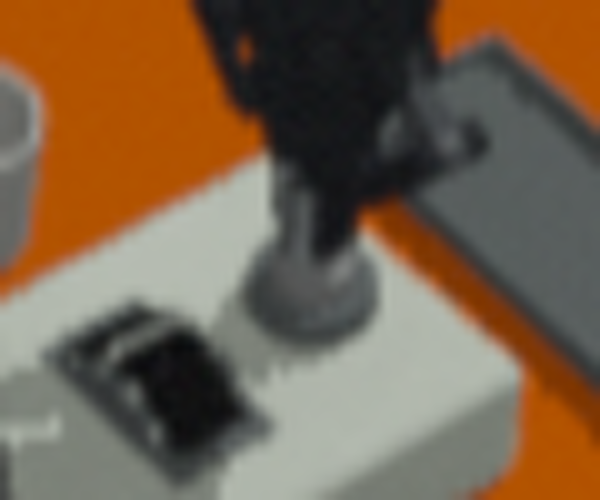

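Request:
jog_arm(
  series=[
    [-0.03,0,0.06,0],
    [0,0,0.06,0],
    [0,0,0.06,0],
  ],
)

```text
clock: 12.6
tcp_pos: [0.5143, -0.0544, 0.2416]
orientation: [3.105, -0.462, 0.05]
contact_force: [-2.1, -0.8, 3.3]
grip_width: 0.0001
```

Request:
jog_arm(
  series=[
    [0,0,0.07,0],
    [0,0,0.07,0],
  ],
)

```text
clock: 12.85
tcp_pos: [0.5146, -0.0542, 0.2388]
orientation: [3.103, -0.462, 0.05]
contact_force: [-11.6, 0.5, 36.1]
grip_width: 0.0001
```

Run:
```python
from h import *
o,R,tip=st();f=eyes.grab_frame('wrist');crop(f,'w10',230,150,430,300,4)
```

```text
t 12.85 tip [ 0.5199 -0.0556  0.0655] rel wheel fx,fy,z mm [  0.7327 -62.6549  -4.4681] F [-11.5539   0.5079  36.0685] M [ 0.0109  2.5261 -0.0163]
toolx yaw -16.919789442607733 z [ 0.0309 -0.0085 -0.9995]
```

View pics/w10.png

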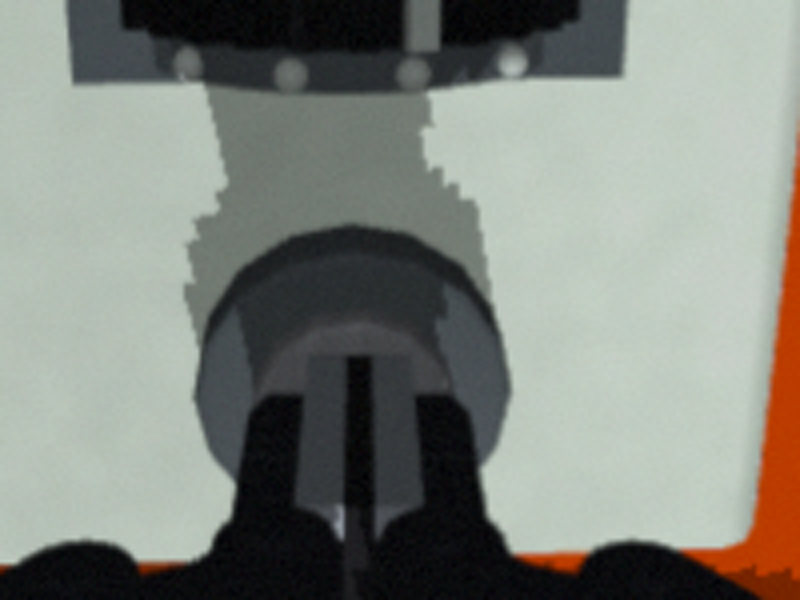

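The button has bottomed out: the cap has sunk into the collar and the force jumped to 36 N. Now I'll release it and go up.

Request:
jog_arm(
  series=[
    [0,0,-0.2,0],
    [0,0,-0.5,0],
    [0,0,-1,0],
    [0,0,-1,0],
    [0,0,-1,0],
    [0,0.8,-0.5,0],
    [0,0,0,0],
  ],
)

```text
clock: 13.78
tcp_pos: [0.5034, -0.0759, 0.3714]
orientation: [3.104, -0.459, 0.053]
contact_force: [0.4, -0.0, -0.2]
grip_width: 0.0002
```

Run:
```python
from h import *
o,R,tip=st();f=eyes.grab_frame('wrist');crop(f,'w11',200,50,420,250,3)
s=eyes.grab_frame('side');crop(s,'s11',240,150,400,270,5)
t=eyes.grab_frame('top');crop(t,'t11',190,130,410,290,3.6)
```

```text
t 13.78 tip [ 0.5091 -0.0773  0.1981] rel wheel fx,fy,z mm [ -3.4567 -86.5103 128.1124] F [ 0.3961 -0.0412 -0.2045] M [-0.0412  0.0343 -0.0253]
toolx yaw -16.837157657784616 z [ 0.0328 -0.0081 -0.9994]
```

View pics/w11.png

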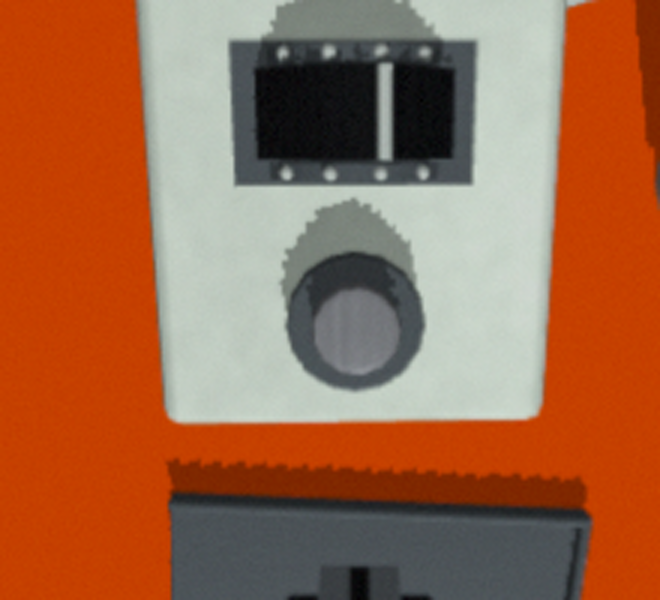

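View pics/s11.png

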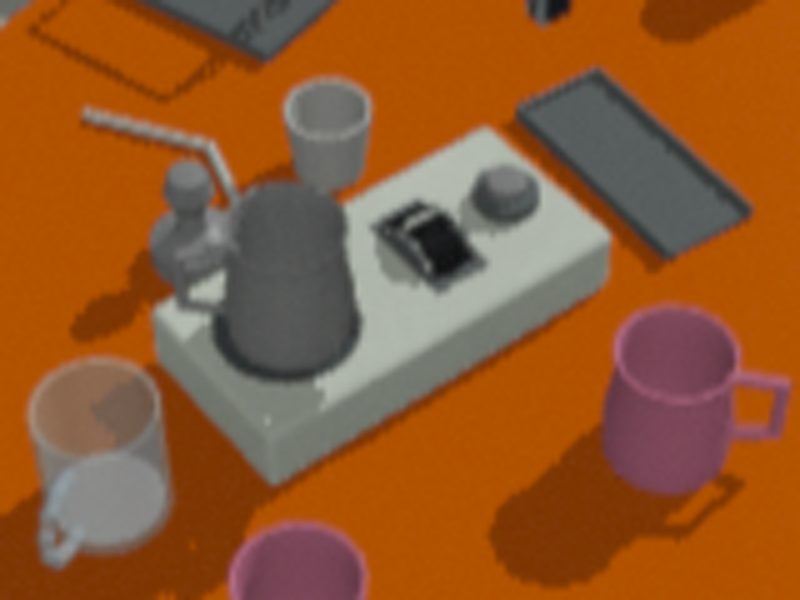

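View pics/t11.png

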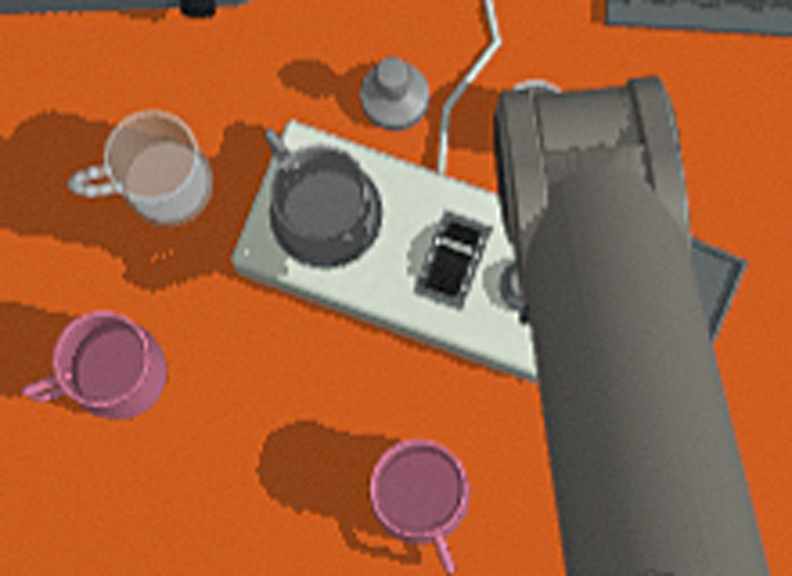

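The bar sits between the two third pips, at (386,110) against 381. The button is up, and everything else stands where it was. Handing in.

Run:
```python
from h import *
print(r.hand_in());st()
```

```text
the job is handed in; nothing more can be done
None
the job is handed in; nothing more can be done
```

The job is handed in, about 14 s in on the clock. I found the wheel at click one and rolled it to click three in two fingertip strokes. I then pressed the start button until it bottomed out, let it come up, and lifted clear.

**Final checks:** in the last pictures the white bar sits at the third pips on both cheeks and the button is raised. The jug and the things near it look unmoved, and the force reading is about 0. The last close-ups did not cover the canister and sugar jar, but the arm never went near them. The espresso cup shows only in the side picture, because the arm partly hides it from above. I have no verdict on the run, since handing in does not report one.

**What disagreed or went over:**
- **Button height:** the button top turned out to be about 70 mm up, not the roughly 58 mm I first assumed. I corrected this before touching it.
- **Camera against arm position:** the two differed by about 1.5 mm, rising to 3.5 mm in one fingertip check. That was within the margin for both the wheel and the button.
- **Contact force:** it briefly reached 19 N on the wheel before the first stroke, above the suggested 5 to 10 N. It reached 36 N, at the fingertips, when the button bottomed out.

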